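Lock the rotary fitting stand for tightening

ROBOT

A 6-joint arm with a two-finger parallel gripper is mounted at the origin on the work surface. World frame = base frame: x ahead of the robot, y to its left, z up, the work surface at z = 0. Lengths are in m, angles in degrees, forces in N, time in s.
With the tool pointing down it reaches from about 0.325 to 0.75 m from the base axis. Payload 7.6 kg.
Tool frame: the origin (TCP) lies on the centre line of the jaws, within the pads' length; the fingertips stand 17 mm ahead of it and the grasp point (between the pads) lies 2 mm behind it; z points along the fingers, y is the direction in which the jaws open and shut (so a half turn about z gives the same grasp; the last joint's range is limited). The gripper opens to 85 mm and grips with 20 to 120 N. Pads are 22 mm wide; open, the fingers measure 114 mm over their backs; the gripper's body (76 mm by 85 mm) begins 54 mm behind the grasp point. The pads swing forward as they close: fully open they stand 13 mm farther back than shut.
Start: joints at [59.8, 2.991, 80.254, -0, 96.75, -4.028], TCP at [0.232, 0.471, 0.248] pointing down, gripper open.
Joint ranges: [-166.34, 166.34], [-52.06, 124.39], [6.96, 135.62], [-60.46, 240.46], [14.63, 156.25], [-167.68, 167.68]. Speed limits (degrees/s): [147.25, 147.25, 172.46, 180, 180, 180].

INTERFACE

Orientations are given as a 3x3 rotation matrix whose columns are the frame's x, y, z axes.
In Python, from station import * gives the robot as it stands.
- The arm moves only by the tool step_arm, never from a script. Its argument "targets" is a list of rows, each an object of numbers: "dx", "dy", "dz": the shift along the tool's x, y, z in m; "roll": the turn about the tool's z in rad. A call has 1 to 8 rows; each row shifts and turns the commanded pose from where the row before left it, along the tool's axes as they then stand; what a row does not reach is not made up. A row lasts 1/10 s, in which the tool goes at most 50 mm and 8.59 degrees, less where a joint would pass 70% of its speed; a pose out of reach is approached as far as the arm can. A call is refused whole if a number of a shift passes 0.05 or a number of a turn 0.15, either way. A call with a gripper value outside its range is refused whole. "grip" is the opening, from 0 (shut) to 1 (fully open), set as the call begins (left out, the last holds). The fingers move at their own pace and stop on an object; "grip_force" is the grip in N (left out, the last holds). Time passes only in rows, so rows that do not move let the fingers close. It gives the time, the measured TCP pose, the force and the opening at its end, in the units of the state.
- get_obs(): the state, without advancing time (a new reading comes with each control period).
- camera(name): name is "scene" or "top"; returns the picture (384x512x3 uint8, red, green, blue); there is no depth.
- camera_params(name): a dict with "mtx" (3x3 intrinsics, pixels), "k1" (the pictures are not rectified: a ray, as slopes to the right and down, at radius r is drawn at 1 + k1 r^2 times it, then the intrinsics apply), "origin" and "orientation" of the camera in the world. Camera axes: x right, y down, z forward; pixel columns grow to the right and rows downward; lengths in m; the calibration is good to about 2 mm. A picture is of the moment at which its call begins. camera_params takes no time and is no camera call.
- close_job(): hands the job in, once; it reports no verdict.
The state is a dict: "time_s": time; "qpos": joint angles; "qvel": joint speeds; "joint_efforts": joint torques, N m; "tool_pos": TCP position; "tcp_rot": TCP orientation; "wrist_force": force on the tool from outside, world axes, zero at the start; "moment": the same for the moment, N m; "finger_gap": finger opening in m.
Only numpy, scipy, OpenCV 4.12 (cv2) and the standard library are available. Lean on these libraries where they do the work, as an engineer would, in place of code of your own. Each camera call takes 0.05 s, during which the arm holds its last target. There are 200 camera calls.

TASK

Lock the rotary fitting stand: with your fingertips push the disc round (its upright black post is there for that) until the slot in its rim faces the sliding bar, then push the bar by its red lug fully home into the slot, and come away. Only push: do not pinch the post or the lug, keep off the open regulator body on the disc, and leave everything else on the bench where it stands.

Things in the scene. Friction and masses are not known exactly. Their poses are not given: they have to be found in the camera images.
- stand: Rotary fitting stand, fixed to the bench: dark base plate 150 x 310 x 10 mm, grey pedestal, aluminium disc, and an aluminium guide block for the bar (64 mm wide, top 62 mm above the bench, 112 to 150 mm from the disc's axis). Origin: on the bench under the disc's axis. The bar lies on its -y side and slides along its +y, straight towards the axis.
- disc: Aluminium disc, 180 mm across, 16 mm thick (top 56 mm above the bench), turning freely both ways about its vertical z; about 3 N at the post moves it, it stays where left. Origin: centre of its underside. Slot along its +x: 24 mm wide, open at the rim, floor 58 mm from the axis. The slot faces the bar when disc +x points along stand -y; else the disc blocks the bar.
- slot_mouth (a point): Centre of the slot's mouth, at the rim (90 mm from the axis along disc +x), level with the disc's top face. A yellow line is painted on the disc along each side of the slot.
- line_up (a point): Fixed point of the stand where the slot's mouth must come: in line with the bar, 90 mm from the disc's axis, level with the disc's top face.
- post (a point): Upright black round post on the disc, opposite the slot, for pushing the disc round: 22 mm thick, 70 mm from the axis (disc -x), from the disc's top at 56 mm to 116 mm above the bench. This point: on the post's axis, 86 mm above the bench.
- bar: Steel locking bar 20 x 14 x 112 mm, middle 48 mm above the bench. Drawn back, its nose is 98 mm from the disc's axis; fully home it has slid 36 mm to a stop, nose at 62 mm. It slides with about 3.5 N and stays where left. The nose tapers to 8 mm over 13 mm, so it finds a slot within about 7 mm of the line. Origin: tip of the nose; axes as the stand's.
- bar_nose (a point): Tip of the bar's nose, at mid height of the bar.
- lug (a point): Upright red plate (lug) on the bar's tail, 40 mm wide, 10 mm thick, from 55 to 100 mm above the bench. This point: middle of the face to push, which looks away from the disc (stand -y), 84 mm above the bench. Fully home it stands 163 mm from the disc's axis, drawn back 199 mm.
- regulator (a point): Open steel regulator body bolted on the middle of the disc, 52 mm across, four ports out to 38 mm from the axis (along disc x and y), 62 to 96 mm above the bench; clean inside, not to be touched. This point: middle of its open top.
- gauge_a: Loose pressure gauge lying face up beside the bar, 52 mm across, 28 mm high, brass stem out to 45 mm from its centre. Origin: centre of its underside. Leave alone.
- gauge_b: Loose pressure gauge like gauge_a, on the far side of the bar. Leave alone.
- bonnet: Loose regulator bonnet with black knob, standing, 49 mm across, 58 mm high. Origin: centre of its underside. Leave alone.
- spanner: Loose steel spanner, 160 mm long, lying on the bench in front of the disc. Leave alone.
- reg_a: Loose finished regulator, standing, 116 mm high, steel body, black knob, two white gauges, about 130 mm over all. Origin: centre of its underside. Leave alone.
- reg_b: Loose finished regulator like reg_a. Leave alone.
- bottle: Loose white bottle with red cap, 56 mm across, 150 mm high. Leave alone.

How it is judged:
By the outcome, as a careful person would: the job done as asked, in the order asked, and still so for the second after the job is handed in, with the robot touching nothing.
It also fails if it takes over 58 s, if anything falls off the work surface, if the arm or the gripper's body presses on something with over 40 N, if the wrist force passes 120 N, or if a joint passes its speed limit or range.

## Working session

There is one attempt and no reset: what is moved stays moved. The work goes in short steps, Python scripts to look and compute and a tool call to move; the robot and the scene stay as the last step left them, time stands still between calls to the robot, and variables do not carry over. Pictures are saved under pics/ and viewed, about 8 in all and at most 12, crops included, and the job is handed in when it is done.

Besides the shell and the picture viewer there is one more tool, called after ">>>" as name(argument=value, ...) on one line, values as JSON. step_arm: Moves the arm, as the interface text tells. Its arguments: {"type":"object","properties":{"targets":{"type":"array","items":{"type":"object","properties":{"dx":{"type":"number"},"dy":{"type":"number"},"dz":{"type":"number"},"roll":{"type":"number"}}}},"grip":{"type":"number"},"grip_force":{"type":"number"}},"required":["targets"]}

```bash
mkdir -p pics; cat > h.py <<'E'
from station import *
import numpy as np, cv2
def pix2plane(name,uv,z):
    p=camera_params(name);K=np.array(p['mtx']);R=np.array(p['orientation']);o=np.array(p['origin'])
    d=np.array([p['k1'],0,0,0,0],float)
    n=cv2.undistortPoints(np.array(uv,float).reshape(-1,1,2),K,d).reshape(-1,2)
    r=np.c_[n,np.ones(len(n))]@R.T
    return o+r*((z-o[2])/r[:,2])[:,None]
def proj(name,P):
    p=camera_params(name);K=np.array(p['mtx']);R=np.array(p['orientation']);o=np.array(p['origin'])
    c=(np.atleast_2d(P)-o)@R;n=c[:,:2]/c[:,2:];n=n*(1+p['k1']*(n**2).sum(1))[:,None]
    return n@K[:2,:2].T+K[:2,2]
def snap(name,f):
    im=camera(name)[:,:,::-1].copy();cv2.imwrite('pics/'+f,im);return im
E
python3 - <<'E'
from h import *
for n in('top','scene'):
    snap(n,n+'0.png');p=camera_params(n);print(n,p)
print(get_obs())
E
```

```text
top {'mtx': array([[389.13646837,   0.        , 253.6403259 ],
       [  0.        , 389.13646837, 185.71258733],
       [  0.        ,   0.        ,   1.        ]]), 'k1': 0.04425449202326815, 'origin': array([ 0.44873232, -0.00155058,  1.16783318]), 'orientation': array([[-0.0117678 , -0.98903193,  0.14723234],
       [-0.99977183,  0.0142628 ,  0.01590177],
       [-0.0178273 , -0.14701162, -0.9889741 ]])}
scene {'mtx': array([[357.71990318,   0.        , 253.39435844],
       [  0.        , 357.71990318, 188.14154479],
       [  0.        ,   0.        ,   1.        ]]), 'k1': -0.11472851734997055, 'origin': array([ 1.24991841, -0.19672185,  0.95353939]), 'orientation': array([[ 3.02035650e-01,  7.43572623e-01, -5.96551942e-01],
       [ 9.53296603e-01, -2.35438371e-01,  1.89193974e-01],
       [ 2.28242062e-04, -6.25834265e-01, -7.79956037e-01]])}
{'time_s': 0.1, 'qpos': array([ 5.98007206e+01,  3.02559570e+00,  8.03059192e+01,  1.14831527e-03,
        9.67489985e+01, -4.02901666e+00]), 'qvel': array([-0.07461842, -0.0229252 , -0.14207586,  0.0171623 , -0.07139748,
       -0.01276615]), 'joint_efforts': array([ 5.10791106e-04, -3.82585359e+01, -3.60983634e+01, -1.35743039e-04,
        4.87405967e-03, -7.28772562e-07]), 'tool_pos': array([0.2314122 , 0.4709864 , 0.24754979]), 'tcp_rot': array([[-8.97488386e-01,  4.41037496e-01, -7.24041737e-04],
       [ 4.41038074e-01,  8.97487586e-01, -1.20449637e-03],
       [ 1.18590407e-04, -1.40035148e-03, -9.99999012e-01]]), 'wrist_force': array([-0.45159156,  0.3405333 ,  0.69120164]), 'moment': array([ 0.02604129, -0.02909134,  0.03549945]), 'finger_gap': 0.08544119229344424}
```

View pics/top0.png

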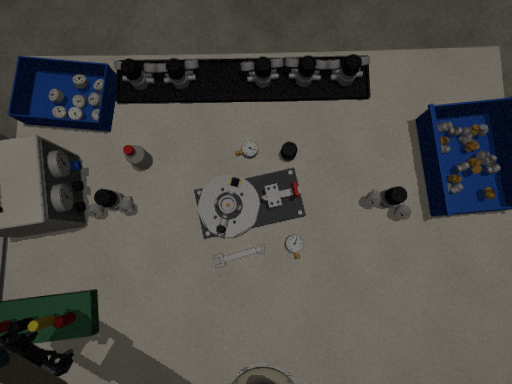

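View pics/scene0.png

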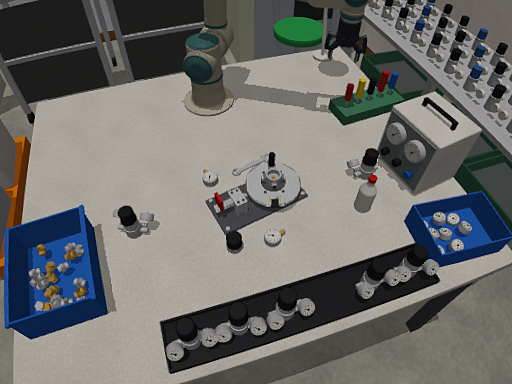

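The top view has the disc at about (228,206), the black post at (222,229), the dark slot with its yellow lines at (235,182), and the lug (red) at (295,188). I'll zoom in and measure.

```bash
python3 - <<'E'
from h import *
a=cv2.imread('pics/top0.png');b=cv2.imread('pics/scene0.png')
A=cv2.resize(a[165:275,185:315],None,fx=6,fy=5.4545,interpolation=3)
c=cv2.convertScaleAbs(cv2.resize(a[165:265,185:315],None,fx=6,fy=6,interpolation=3),alpha=1.5)
cv2.imwrite('pics/c0.png',c)
h=cv2.cvtColor(a,cv2.COLOR_BGR2HSV);roi=np.zeros(h.shape[:2],np.uint8);roi[165:265,185:315]=1
red=((h[...,0]<8)|(h[...,0]>172))&(h[...,1]>150)&(h[...,2]>60)&(roi>0)
ys,xs=np.nonzero(red);print('red',xs.mean(),ys.mean(),len(xs),cv2.minAreaRect(np.c_[xs,ys].astype(np.float32)))
ye=(h[...,0]>18)&(h[...,0]<35)&(h[...,1]>120)&(roi>0)
ys,xs=np.nonzero(ye);print('yel',list(zip(xs,ys)))
E
```

```text
red 295.09615384615387 188.32692307692307 52 ((295.20587158203125, 188.3235321044922), (14.309601783752441, 3.6380343437194824), 75.96376037597656)
yel [(np.int64(230), np.int64(177)), (np.int64(229), np.int64(179)), (np.int64(241), np.int64(179)), (np.int64(229), np.int64(180)), (np.int64(240), np.int64(180)), (np.int64(241), np.int64(180)), (np.int64(229), np.int64(181)), (np.int64(240), np.int64(181)), (np.int64(228), np.int64(182)), (np.int64(240), np.int64(182)), (np.int64(228), np.int64(183)), (np.int64(240), np.int64(183)), (np.int64(228), np.int64(184)), (np.int64(239), np.int64(184)), (np.int64(239), np.int64(185)), (np.int64(239), np.int64(186)), (np.int64(228), np.int64(203)), (np.int64(229), np.int64(205)), (np.int64(296), np.int64(253)), (np.int64(295), np.int64(255)), (np.int64(298), np.int64(255)), (np.int64(296), np.int64(256)), (np.int64(297), np.int64(256)), (np.int64(298), np.int64(256)), (np.int64(296), np.int64(257)), (np.int64(297), np.int64(257)), (np.int64(298), np.int64(257))]
```

View pics/c0.png

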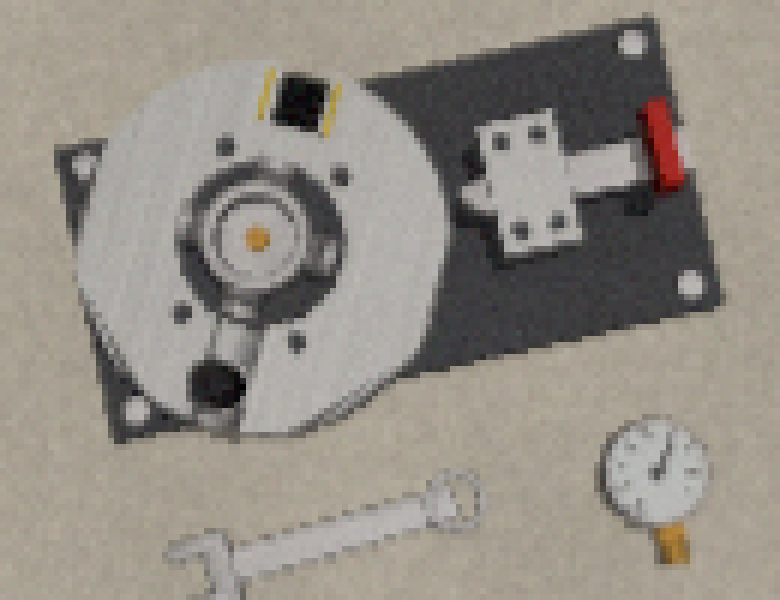

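The crop shows the disc centre at about (262,246), slot (299,102), post top (217,385), lug top (661,145), and base holes (632,44), (690,285), (135,410), (84,165), all in crop pixels at scale 6.

```bash
python3 - <<'E'
from h import *
f=lambda uv,z:pix2plane('top',(np.array(uv,float)-2.5)/6+[185,165],z)[:,:2]
ed=f([[77,240],[448,240],[262,60],[262,433],[130,115],[385,385],[150,395],[405,130]],.056)
A=np.c_[2*ed,np.ones(len(ed))];s=np.linalg.lstsq(A,(ed**2).sum(1),rcond=None)[0];c=s[:2]
print('disc',c,np.sqrt(s[2]+c@c))
H=f([[632,44],[690,285],[135,410],[84,165]],.01);print('holes',H)
d=(H[0]+H[1]-H[2]-H[3]);d/=np.linalg.norm(d);print('-y dir by holes',d)
lug=f([[661,145]],.1)[0];v=lug-c;print('lug top',lug,np.linalg.norm(v),v/np.linalg.norm(v))
bs=f([[300,102]],.056)[0];p=f([[217,385]],.116)[0]
reg=f([[257,220]],.096)
a=lambda v:np.degrees(np.arctan2(v[1],v[0]))
print('slot',bs,np.linalg.norm(bs-c),a(bs-c),'post',p,np.linalg.norm(p-c),a(p-c),'bardir',a(d),a(v))
print('gauge',f([[655,472],[672,545]],.028),'wrench',f([[200,560],[455,500]],0.005))
print('others gauge_b bonnet',pix2plane('top',[[250,149]],.028),pix2plane('top',[[289,150]],.058))
E
```

```text
disc [0.55849721 0.09010476] 0.08903286564573848
holes [[ 0.66161604 -0.09292007]
 [ 0.53996217 -0.11845561]
 [ 0.48194393  0.15644274]
 [ 0.6041294   0.1828173 ]]
-y dir by holes [ 0.20529828 -0.97869945]
lug top [ 0.59757579 -0.09794998] 0.19207217577812485 [ 0.2034578  -0.97908372]
slot [0.62713925 0.07137354] 0.0711518679323087 -15.263402647607233 post [0.48953443 0.10524262] 0.07060466858763173 167.61949385795052 bardir -78.15303935527247 -78.26076485350812
gauge [[ 0.44872443 -0.09712052]
 [ 0.41413111 -0.10426239]] wrench [[ 0.40878063  0.12469827]
 [ 0.43622815 -0.0006445 ]]
others gauge_b bonnet [[0.73004114 0.02639827 0.028     ]] [[ 0.71777025 -0.08808458  0.058     ]]
```

>>> step_arm(targets=[{"dx":-0.04,"dy":-0.0255},{"dx":-0.04,"dy":-0.0255},{"dx":-0.04,"dy":-0.0255},{"dx":-0.04,"dy":-0.0255},{"dx":-0.04,"dy":-0.0255},{"dx":-0.04,"dy":-0.0255},{"dx":-0.04,"dy":-0.0255},{"dx":-0.04,"dy":-0.0255}])

```text
schema error: expected keys dx, dy, dz, roll
```

>>> step_arm(targets=[{"dx":-0.04,"dy":-0.0255},{"dx":-0.04,"dy":-0.0255},{"roll":-0.105},{"roll":-0.105},{},{}], grip=0, grip_force=40)

```text
schema error: expected keys dx, dy, dz, roll
```

>>> step_arm(targets=[{"dx":-0.04,"dy":-0.0255,"dz":0,"roll":0},{"dx":-0.04,"dy":-0.0255,"dz":0,"roll":0},{"dx":-0.04,"dy":-0.0255,"dz":0,"roll":0},{"dx":-0.04,"dy":-0.0255,"dz":0,"roll":0},{"dx":-0.04,"dy":-0.0255,"dz":0,"roll":0},{"dx":-0.04,"dy":-0.0255,"dz":0,"roll":0},{"dx":-0.04,"dy":-0.0255,"dz":0,"roll":0},{"dx":-0.04,"dy":-0.0255,"dz":0,"roll":0}])

```text
time_s: 0.9
tool_pos: [0.4292, 0.1451, 0.2481]
tcp_rot: [[-0.897, 0.441, -0.0], [0.441, 0.897, 0.0], [0.0, 0.0, -1.0]]
wrist_force: [0.0, 1.0, -0.2]
finger_gap: 0.0851
```

>>> step_arm(targets=[{"dx":-0.04,"dy":-0.0255,"dz":0,"roll":0},{"dx":-0.04,"dy":-0.0255,"dz":0,"roll":0},{"dx":0,"dy":0,"dz":0,"roll":-0.105},{"dx":0,"dy":0,"dz":0,"roll":-0.105},{"dx":0,"dy":0,"dz":0,"roll":0},{"dx":0,"dy":0,"dz":0,"roll":0},{"dx":0,"dy":0,"dz":0,"roll":0}], grip=0, grip_force=40)

```text
time_s: 1.6
tool_pos: [0.4779, 0.0662, 0.2482]
tcp_rot: [[-0.969, 0.246, -0.0], [0.246, 0.969, 0.0], [0.0, 0.0, -1.0]]
wrist_force: [0.4, -0.3, -0.3]
finger_gap: -0.0002
```

>>> step_arm(targets=[{"dx":-0.003,"dy":-0.004,"dz":0.03,"roll":0},{"dx":0,"dy":0,"dz":0.03,"roll":0},{"dx":0,"dy":0,"dz":0.03,"roll":0},{"dx":0,"dy":0,"dz":0.03,"roll":0},{"dx":0,"dy":0,"dz":0.014,"roll":0},{"dx":0,"dy":0,"dz":0.014,"roll":0},{"dx":0,"dy":0,"dz":0,"roll":0}])

```text
time_s: 2.3
tool_pos: [0.4794, 0.0614, 0.0992]
tcp_rot: [[-0.97, 0.244, -0.002], [0.244, 0.97, -0.0], [0.002, -0.001, -1.0]]
wrist_force: [-0.4, -0.0, -0.1]
finger_gap: 0.0002
```

```bash
python3 - <<'E'
from h import *
b=snap('scene','s1.png');p=get_obs();print(p['tool_pos'],p['wrist_force'])
c=cv2.convertScaleAbs(cv2.resize(b[130:235,195:320],None,fx=5.5,fy=5.5,interpolation=3),alpha=1.5);cv2.imwrite('pics/c1.png',c)
E
```

```text
[0.48011802 0.06142337 0.10052291] [ 0.74871202 -0.44669571 -0.27857946]
```

View pics/c1.png

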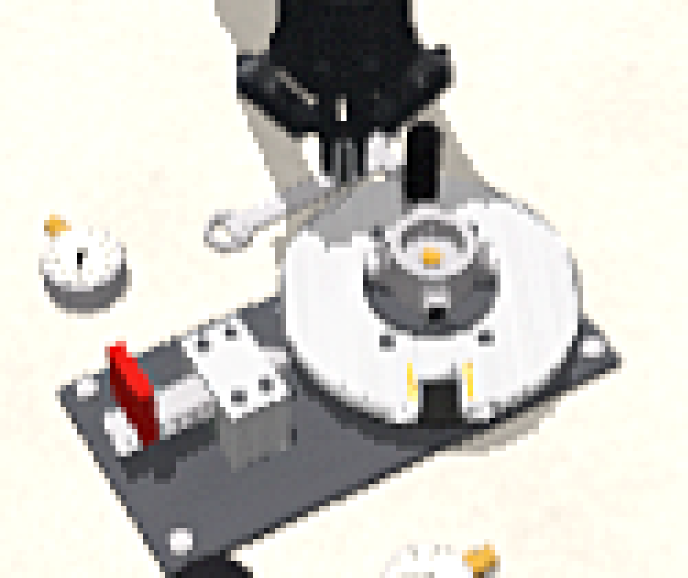

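The fingers sit beside the post, clear of the regulator. Next I approach until I feel contact.

>>> step_arm(targets=[{"dx":0,"dy":0.005,"dz":0,"roll":0},{"dx":0,"dy":0.005,"dz":0,"roll":0},{"dx":0,"dy":0.005,"dz":0,"roll":0},{"dx":0,"dy":0.003,"dz":0,"roll":0},{"dx":0,"dy":0.003,"dz":0,"roll":0}])

```text
time_s: 2.85
tool_pos: [0.4853, 0.0821, 0.1005]
tcp_rot: [[-0.97, 0.244, 0.0], [0.244, 0.97, 0.0], [-0.0, 0.0, -1.0]]
wrist_force: [0.1, -0.5, 0.1]
finger_gap: 0.0001
```

>>> step_arm(targets=[{"dx":0,"dy":0.003,"dz":0,"roll":0},{"dx":0,"dy":0.003,"dz":0,"roll":0}])

```text
time_s: 3.05
tool_pos: [0.4863, 0.0873, 0.1003]
tcp_rot: [[-0.97, 0.244, -0.001], [0.244, 0.97, -0.001], [0.001, -0.001, -1.0]]
wrist_force: [-3.7, -2.5, 1.6]
finger_gap: 0.0001
```

>>> step_arm(targets=[{"dx":0,"dy":0.003,"dz":0,"roll":0},{"dx":0,"dy":0.003,"dz":0,"roll":0}])

```text
time_s: 3.25
tool_pos: [0.4879, 0.0933, 0.1001]
tcp_rot: [[-0.97, 0.245, -0.001], [0.245, 0.97, -0.0], [0.001, -0.001, -1.0]]
wrist_force: [-2.7, -2.6, 1.5]
finger_gap: -0.0001
```

>>> step_arm(targets=[{"dx":0.002,"dy":0.007,"dz":0,"roll":0.12},{"dx":0.002,"dy":0.007,"dz":0,"roll":0.12},{"dx":0.002,"dy":0.007,"dz":0,"roll":0.12},{"dx":0.002,"dy":0.007,"dz":0,"roll":0.1}])

```text
time_s: 3.65
tool_pos: [0.4926, 0.1218, 0.1003]
tcp_rot: [[-0.757, 0.653, 0.001], [0.653, 0.757, -0.001], [-0.001, -0.0, -1.0]]
wrist_force: [-1.1, -3.8, 0.1]
finger_gap: -0.0002
```

```bash
cat > m.py <<'E'
from h import *
import sys
f=sys.argv[1];a=snap('top','t'+f+'.png');b=snap('scene','s'+f+'.png')
c=np.array([.5585,.0901])
for n,im in(('top',a),('scene',b)):
    h=cv2.cvtColor(im,cv2.COLOR_BGR2HSV)
    ye=(h[...,0]>18)&(h[...,0]<35)&(h[...,1]>90)&(h[...,2]>60)
    ys,xs=np.nonzero(ye);P=pix2plane(n,np.c_[xs,ys],.056)[:,:2]-c;r=np.hypot(*P.T)
    k=(r>.045)&(r<.1);an=np.degrees(np.arctan2(P[:,1],P[:,0]))[k];m=P[k].mean(0) if k.any() else c*0
    print(n,k.sum(),'ang of mean',np.degrees(np.arctan2(m[1],m[0])),np.sort(an).round(0).tolist())
o=get_obs();p=o['tool_pos'];print(o['time_s'],p,o['wrist_force'],'tcp rel',np.hypot(*(p[:2]-c)),np.degrees(np.arctan2(*(p[:2]-c)[::-1])))
A=cv2.resize(a[165:265,185:315],None,fx=4,fy=4,interpolation=3);B=cv2.resize(b[140:240,195:325],None,fx=4,fy=4,interpolation=3)
cv2.imwrite('pics/c'+f+'.png',cv2.resize(cv2.convertScaleAbs(np.hstack([A,B]),alpha=1.4),None,fx=.76,fy=.76))
E
python3 m.py 2
```

```text
top 24 ang of mean -45.420581232653966 [-62.0, -61.0, -60.0, -60.0, -59.0, -59.0, -58.0, -58.0, -58.0, -57.0, -57.0, -56.0, -34.0, -34.0, -33.0, -33.0, -33.0, -33.0, -32.0, -32.0, -31.0, -31.0, -30.0, -30.0]
scene 15 ang of mean -47.86797239989637 [-66.0, -63.0, -63.0, -62.0, -61.0, -60.0, -60.0, -38.0, -37.0, -36.0, -36.0, -36.0, -35.0, -34.0, -33.0]
3.75 [0.4926861  0.12272422 0.10033242] [ 0.03440802 -0.27206769  0.49079884] tcp rel 0.07345617066706268 153.63219628251375
```

View pics/c2.png

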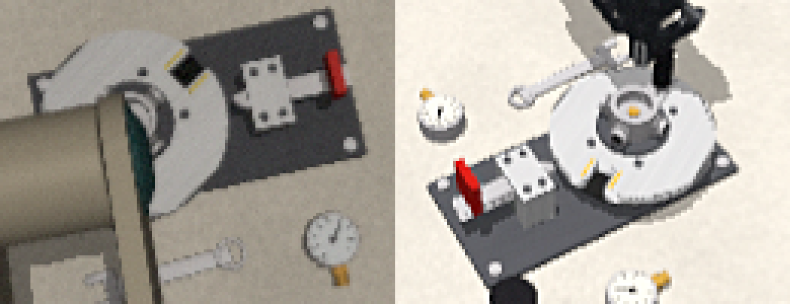

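Both views show the slot swung to about -46°, with the post being pushed cleanly. About 32° remains.

>>> step_arm(targets=[{"dx":0.001,"dy":0.007,"dz":0,"roll":0.13},{"dx":0.001,"dy":0.007,"dz":0,"roll":0.13},{"dx":0.001,"dy":0.007,"dz":0,"roll":0.12},{"dx":0.001,"dy":0.007,"dz":0,"roll":0.12},{"dx":0,"dy":0,"dz":0,"roll":0}])

```text
time_s: 4.25
tool_pos: [0.5118, 0.1428, 0.1001]
tcp_rot: [[-0.358, 0.934, 0.0], [0.934, 0.358, 0.001], [0.001, 0.001, -1.0]]
wrist_force: [0.7, 0.4, 0.2]
finger_gap: 0.0004
```

```bash
python3 m.py 3
```

```text
top 20 ang of mean -71.29820324408132 [-85.0, -85.0, -85.0, -83.0, -83.0, -83.0, -82.0, -82.0, -82.0, -81.0, -80.0, -59.0, -58.0, -58.0, -57.0, -57.0, -56.0, -56.0, -55.0, -54.0]
scene 13 ang of mean -71.37568326421048 [-88.0, -87.0, -86.0, -86.0, -85.0, -84.0, -62.0, -60.0, -60.0, -59.0, -59.0, -59.0, -57.0]
4.35 [0.51167253 0.14223576 0.10033017] [-0.09018043  0.39521792 -0.0807509 ] tcp rel 0.07007816280525832 131.92965447877856
```

>>> step_arm(targets=[{"dx":0.001,"dy":0.004,"dz":0,"roll":0.06},{"dx":0.001,"dy":0.003,"dz":0,"roll":0.06},{"dx":0,"dy":0,"dz":0,"roll":0}])

```text
time_s: 4.65
tool_pos: [0.5173, 0.1464, 0.1003]
tcp_rot: [[-0.244, 0.97, -0.0], [0.97, 0.244, 0.0], [0.0, -0.0, -1.0]]
wrist_force: [-1.0, 1.2, -0.5]
finger_gap: 0.0001
```

```bash
python3 m.py 4
```

```text
top 21 ang of mean -76.0286362218048 [-90.0, -90.0, -90.0, -90.0, -88.0, -88.0, -88.0, -88.0, -88.0, -86.0, -86.0, -65.0, -64.0, -63.0, -63.0, -63.0, -62.0, -62.0, -61.0, -61.0, -60.0]
scene 7 ang of mean -80.10691211260506 [-93.0, -93.0, -91.0, -90.0, -66.0, -65.0, -63.0]
4.75 [0.51742017 0.14626389 0.10032915] [-0.19551549 -0.37036825 -0.08261781] tcp rel 0.06958401471303535 126.18277366207442
```

View pics/c4.png

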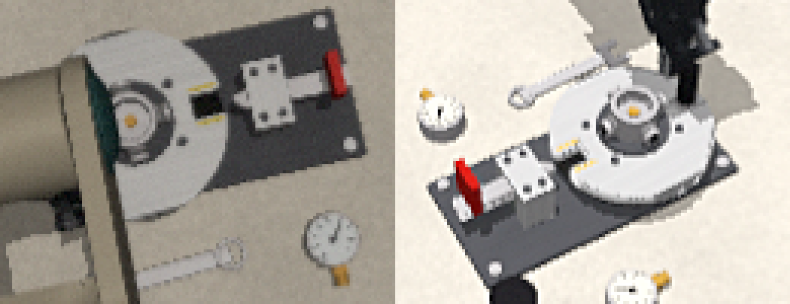

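>>> step_arm(targets=[{"dx":0,"dy":0.002,"dz":0,"roll":0.02},{"dx":0,"dy":0,"dz":0,"roll":0}])

```text
time_s: 4.95
tool_pos: [0.5193, 0.1469, 0.1002]
tcp_rot: [[-0.223, 0.975, -0.001], [0.975, 0.223, 0.0], [0.0, -0.001, -1.0]]
wrist_force: [-3.2, 1.0, -0.0]
finger_gap: -0.0004
```

```bash
python3 m.py 5
```

```text
top 21 ang of mean -77.66809582042956 [-93.0, -93.0, -90.0, -90.0, -90.0, -90.0, -90.0, -90.0, -88.0, -88.0, -88.0, -66.0, -65.0, -65.0, -64.0, -64.0, -64.0, -63.0, -63.0, -62.0, -62.0]
scene 13 ang of mean -77.27783438186928 [-94.0, -92.0, -91.0, -91.0, -90.0, -70.0, -70.0, -69.0, -68.0, -68.0, -67.0, -67.0, -65.0]
5.05 [0.51926438 0.14695937 0.10020818] [-2.47068773  1.10541686  0.5478879 ] tcp rel 0.06908271712958919 124.60749201437268
```

Averaging both views puts the slot at about -78.3°, against -78.2° for the bar. I back away, rise, and go across to the lug.

>>> step_arm(targets=[{"dx":0,"dy":-0.015,"dz":0,"roll":0.02},{"dx":0,"dy":-0.015,"dz":0,"roll":0},{"dx":0,"dy":0,"dz":-0.035,"roll":0},{"dx":0,"dy":0,"dz":-0.035,"roll":0},{"dx":0,"dy":0,"dz":-0.035,"roll":0},{"dx":0,"dy":0,"dz":0,"roll":0}])

```text
time_s: 5.65
tool_pos: [0.4927, 0.1407, 0.2116]
tcp_rot: [[-0.203, 0.979, 0.012], [0.979, 0.203, 0.002], [-0.0, 0.012, -1.0]]
wrist_force: [0.9, 0.1, -0.0]
finger_gap: 0.0002
```

>>> step_arm(targets=[{"dx":-0.042,"dy":0.008,"dz":0,"roll":0},{"dx":-0.042,"dy":0.008,"dz":0,"roll":0},{"dx":-0.042,"dy":0.008,"dz":0,"roll":0},{"dx":-0.042,"dy":0.008,"dz":0,"roll":0},{"dx":-0.042,"dy":0.008,"dz":0,"roll":0},{"dx":-0.042,"dy":0.008,"dz":0,"roll":0},{"dx":-0.042,"dy":0.008,"dz":0,"roll":0},{"dx":0,"dy":0,"dz":0,"roll":0}])

```text
time_s: 6.45
tool_pos: [0.6051, -0.1411, 0.2034]
tcp_rot: [[-0.198, 0.98, -0.001], [0.98, 0.198, -0.001], [-0.001, -0.001, -1.0]]
wrist_force: [0.2, -0.1, -0.1]
finger_gap: -0.0001
```

```bash
python3 m.py 6
```

```text
top 21 ang of mean -77.66809582042956 [-93.0, -93.0, -90.0, -90.0, -90.0, -90.0, -90.0, -90.0, -88.0, -88.0, -88.0, -66.0, -65.0, -65.0, -64.0, -64.0, -64.0, -63.0, -63.0, -62.0, -62.0]
scene 13 ang of mean -77.27783438186928 [-94.0, -92.0, -91.0, -91.0, -90.0, -70.0, -70.0, -69.0, -68.0, -68.0, -67.0, -67.0, -65.0]
6.55 [ 0.60451271 -0.137018    0.20411952] [-0.483682    0.04856713  0.59860466] tcp rel 0.23173207239054203 -78.54723945180791
```

>>> step_arm(targets=[{"dx":0,"dy":0.002,"dz":0.03,"roll":0},{"dx":0,"dy":0,"dz":0.03,"roll":0},{"dx":0,"dy":0,"dz":0.03,"roll":0},{"dx":0,"dy":0,"dz":0.016,"roll":0},{"dx":0,"dy":0,"dz":0,"roll":0},{"dx":0,"dy":0,"dz":0,"roll":0}])

```text
time_s: 7.15
tool_pos: [0.607, -0.1353, 0.1006]
tcp_rot: [[-0.203, 0.979, 0.002], [0.979, 0.203, -0.0], [-0.001, 0.002, -1.0]]
wrist_force: [0.6, 0.1, 0.2]
finger_gap: 0.0005
```

```bash
python3 m.py 7
```

```text
top 22 ang of mean -78.16251785130169 [-93.0, -93.0, -90.0, -90.0, -90.0, -90.0, -90.0, -90.0, -90.0, -88.0, -88.0, -88.0, -66.0, -65.0, -65.0, -64.0, -64.0, -64.0, -63.0, -63.0, -62.0, -62.0]
scene 13 ang of mean -77.27783438186928 [-94.0, -92.0, -91.0, -91.0, -90.0, -70.0, -70.0, -69.0, -68.0, -68.0, -67.0, -67.0, -65.0]
7.25 [ 0.60756112 -0.13566181  0.10165142] [-0.52395287  0.44592742  0.59348393] tcp rel 0.23103114026010302 -77.73947566686981
```

View pics/c7.png

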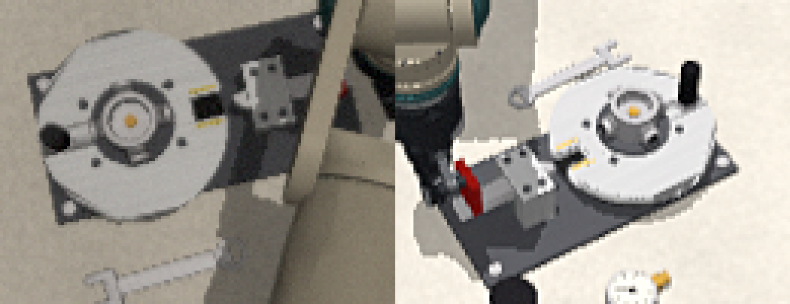

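The slot lines up with the bar, and the fingers are behind the lug. I lower a little and push along tool +x.

>>> step_arm(targets=[{"dx":0,"dy":0,"dz":0.007,"roll":0},{"dx":0.006,"dy":0,"dz":0,"roll":0},{"dx":0.006,"dy":0,"dz":0,"roll":0},{"dx":0.004,"dy":0,"dz":0,"roll":0},{"dx":0.003,"dy":0,"dz":0,"roll":0},{"dx":0.003,"dy":0,"dz":0,"roll":0},{"dx":0.003,"dy":0,"dz":0,"roll":0}])

```text
time_s: 7.95
tool_pos: [0.6016, -0.1116, 0.0925]
tcp_rot: [[-0.202, 0.979, 0.001], [0.979, 0.202, -0.001], [-0.002, 0.001, -1.0]]
wrist_force: [1.9, -2.5, -0.2]
finger_gap: 0.0001
```

>>> step_arm(targets=[{"dx":0.004,"dy":0,"dz":0,"roll":0},{"dx":0.004,"dy":0,"dz":0,"roll":0},{"dx":0.004,"dy":0,"dz":0,"roll":0}])

```text
time_s: 8.25
tool_pos: [0.599, -0.0994, 0.0925]
tcp_rot: [[-0.202, 0.979, 0.0], [0.979, 0.202, -0.0], [-0.0, 0.0, -1.0]]
wrist_force: [1.2, -4.1, 0.9]
finger_gap: -0.0003
```

>>> step_arm(targets=[{"dx":0.004,"dy":0,"dz":0,"roll":0},{"dx":0.004,"dy":0,"dz":0,"roll":0},{"dx":0.004,"dy":0,"dz":0,"roll":0}])

```text
time_s: 8.55
tool_pos: [0.5965, -0.0874, 0.0925]
tcp_rot: [[-0.203, 0.979, 0.0], [0.979, 0.203, -0.0], [-0.0, 0.0, -1.0]]
wrist_force: [0.5, -3.8, 0.5]
finger_gap: 0.0001
```

>>> step_arm(targets=[{"dx":0.003,"dy":0,"dz":0,"roll":0},{"dx":0.002,"dy":0,"dz":0,"roll":0}])

```text
time_s: 8.75
tool_pos: [0.5955, -0.0824, 0.0925]
tcp_rot: [[-0.203, 0.979, 0.0], [0.979, 0.203, 0.0], [0.0, 0.0, -1.0]]
wrist_force: [-1.6, -3.9, 2.3]
finger_gap: 0.0
```

>>> step_arm(targets=[{"dx":0.002,"dy":0,"dz":0,"roll":0}])

```text
time_s: 8.85
tool_pos: [0.5951, -0.0807, 0.0925]
tcp_rot: [[-0.203, 0.979, 0.0], [0.979, 0.203, -0.0], [-0.0, 0.0, -1.0]]
wrist_force: [0.6, -3.6, 2.6]
finger_gap: -0.0
```

>>> step_arm(targets=[{"dx":0.001,"dy":0,"dz":0,"roll":0},{"dx":0.001,"dy":0,"dz":0,"roll":0}])

```text
time_s: 9.05
tool_pos: [0.5948, -0.0791, 0.0924]
tcp_rot: [[-0.202, 0.979, 0.0], [0.979, 0.202, -0.001], [-0.001, 0.0, -1.0]]
wrist_force: [0.2, -7.1, 0.9]
finger_gap: 0.0002
```

>>> step_arm(targets=[{"dx":0.001,"dy":0,"dz":0,"roll":0}])

```text
time_s: 9.15
tool_pos: [0.5948, -0.079, 0.0925]
tcp_rot: [[-0.202, 0.979, 0.001], [0.979, 0.202, -0.002], [-0.003, 0.001, -1.0]]
wrist_force: [1.9, -12.0, 0.1]
finger_gap: -0.0
```

>>> step_arm(targets=[{"dx":0.001,"dy":0,"dz":0,"roll":0}])

```text
time_s: 9.25
tool_pos: [0.5948, -0.079, 0.0925]
tcp_rot: [[-0.201, 0.98, 0.002], [0.98, 0.201, -0.004], [-0.004, 0.001, -1.0]]
wrist_force: [2.8, -14.1, -0.7]
finger_gap: -0.0001
```

The force rises to 14 N with the tool stopped 0.173 m from the axis (0.174 m expected when fully home). I come away.

>>> step_arm(targets=[{"dx":-0.01,"dy":0,"dz":0,"roll":0},{"dx":-0.025,"dy":0,"dz":0,"roll":0},{"dx":-0.02,"dy":0,"dz":0,"roll":0},{"dx":0,"dy":0,"dz":-0.04,"roll":0},{"dx":0,"dy":0,"dz":-0.04,"roll":0},{"dx":0,"dy":0,"dz":-0.04,"roll":0},{"dx":-0.04,"dy":0,"dz":0,"roll":0},{"dx":-0.04,"dy":0,"dz":0,"roll":0}])

```text
time_s: 10.05
tool_pos: [0.6227, -0.2095, 0.2145]
tcp_rot: [[-0.205, 0.979, 0.004], [0.979, 0.205, -0.0], [-0.001, 0.004, -1.0]]
wrist_force: [0.7, 0.2, -0.4]
finger_gap: 0.0002
```

>>> step_arm(targets=[{"dx":-0.04,"dy":0,"dz":0,"roll":0},{"dx":-0.04,"dy":0,"dz":0,"roll":0},{"dx":-0.03,"dy":0,"dz":0,"roll":0},{"dx":0,"dy":0,"dz":0,"roll":0},{"dx":0,"dy":0,"dz":0,"roll":0}])

```text
time_s: 10.55
tool_pos: [0.6438, -0.3172, 0.211]
tcp_rot: [[-0.202, 0.979, -0.001], [0.979, 0.202, 0.002], [0.002, -0.001, -1.0]]
wrist_force: [0.0, 0.5, -0.8]
finger_gap: -0.0005
```

```bash
python3 m.py 8; python3 - <<'E'
from h import *
for n in('top','scene'):
    pre='t8' if n=='top' else 's8'
    a=cv2.imread('pics/%s.png'%pre);h=cv2.cvtColor(a,cv2.COLOR_BGR2HSV)
    red=((h[...,0]<8)|(h[...,0]>172))&(h[...,1]>150)&(h[...,2]>60);m=np.zeros_like(red);m[160:230,200:315]=red[160:230,200:315]
    ys,xs=np.nonzero(m);print(n,len(xs),np.mean(np.linalg.norm(pix2plane(n,np.c_[xs,ys],.1 if n=='top' else .08)[:,:2]-[.5585,.0901],axis=1)))
E
```

```text
top 21 ang of mean -77.66809582042956 [-93.0, -93.0, -90.0, -90.0, -90.0, -90.0, -90.0, -90.0, -88.0, -88.0, -88.0, -66.0, -65.0, -65.0, -64.0, -64.0, -64.0, -63.0, -63.0, -62.0, -62.0]
scene 12 ang of mean -77.99144758640972 [-94.0, -92.0, -91.0, -91.0, -90.0, -70.0, -70.0, -68.0, -68.0, -67.0, -67.0, -65.0]
10.65 [ 0.64415389 -0.31579991  0.21217915] [-0.19662129 -0.22372629  0.20118187] tcp rel 0.4148389124250893 -78.08413811507972
top 53 0.15784193357530343
scene 85 0.1598657100165916
```

View pics/c8.png

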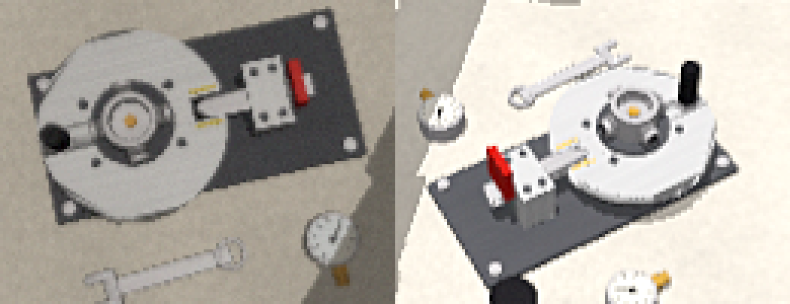

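The bar is in the slot. The lug's middle measures 157.8 mm from the axis against 158 mm expected when home, and the neighbouring items haven't moved.

```bash
python3 -c "
from station import *
print(close_job())"
```

```text
the job is handed in; nothing more can be done
None
```

The stand is locked and the job handed in at about 10.7 s. With the fingers shut, I pushed the post round until the slot faced the bar. I then pushed the red lug home and drew the arm well clear.

**Slot alignment:** averaged over the two cameras, the slot stood at about -78.3° against -78.2° for the bar. The two views differed by about 3°, which is within the nose's tolerance.

**Bar home:** the push stopped hard at 14 N with the tool 173 mm from the axis, where 174 mm was expected. Afterwards the lug's middle measured 158 mm (top) and 160 mm (scene) against 158 mm expected. By the top camera the lug travelled 34 mm rather than 36 mm; the difference is within the camera's error.

**Other items:** in the last close-up the spanner and nearest gauge stood where they had been. The items outside that crop I did not check again; the arm only passed well above the bench elsewhere. The wrist force at the last reading was close to zero.

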